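# Put away the tester's loose parts

### The arm

A 7-joint arm with a two-finger parallel gripper is mounted at the origin on the work surface. World frame = base frame: x ahead of the robot, y to its left, z up, the work surface at z = 0. Lengths are in m, angles in rad, forces in N, time in s.
With the tool pointing down it reaches from about 0.35 to 0.9 m from the base axis. Payload 8.1 kg.
Tool frame: the origin (TCP) lies where the fingers leave the gripper's body, on its centre line; the fingertips stand 66 mm ahead of it and the grasp point (between the pads) lies 47 mm ahead of it (arm.tip_reach is the distance from the TCP to the fingertips, in m); z points along the fingers, y is the direction in which the jaws open and shut (so a half turn about z gives the same grasp; the last joint's range is limited). The gripper opens to 92 mm and grips with 3 to 60 N. Pads are 19 mm wide; open, the fingers measure 130 mm over their backs; the gripper's body (75 mm by 190 mm) begins 47 mm behind the grasp point.
Start: joints at [-1.435, 0.434, 0.025, 1.573, -0.012, 1.134, -0.075], TCP at [0.148, 0.607, 0.292] pointing down, gripper open.
Joint ranges: [-2.62, 2.62], [-0.44, 2.09], [-1.27, 1.32], [0.08, 2.57], [-1.32, 4.46], [0.12, 2], [-2.74, 2.74]. Speed limits (rad/s): [2.22, 2.22, 3.01, 3.01, 3.14, 3.14, 3.14].

### API

Orientations are given as a rotation vector (axis times angle).
In Python, from cell import arm gives the robot as it stands.
- The arm moves only by the tool carry_out, never from a script. Its argument "plan" is a list of rows, each a list of 5 numbers: the shift along the world's x, y, z in cm, then the turn about the world's z in rad, then the finger opening in cm, from 0 to 9.18. In form: [[tx, ty, tz, spin, fingers], ...]. A call has 1 to 20 rows; each row is the pose to reach, as a shift and turn from the pose measured when the call began; what a row does not reach only later rows make up. A row lasts 1/10 s, in which the tool goes at most 50 mm and 8.59 degrees, less where a joint would pass 70% of its speed; a pose out of reach is approached as far as the arm can. A call with a gripper value outside its range is refused whole. The fingers move at their own pace and stop on an object; "squeeze" is the grip in N (left out, the last holds). Time passes only in rows, so rows that repeat a pose let the fingers close. It gives the time, the measured TCP pose, the force and the opening at its end, in the units of the state.
- arm.observe(): the state, without advancing time (a new reading comes with each control period).
- arm.get_image(name): name is "scene" or "side" or "wrist"; returns (picture, depth): 384x512x3 uint8, red, green, blue; 384x512 float32, m along the optical axis (not along the pixel's ray), 0 where there is no reading.
- arm.get_calibration(name): a dict with "intrinsics" (3x3 intrinsics, pixels), "D" ([k1, k2, p1, p2, k3] as OpenCV has them; the pictures are not rectified), "rvec" (rotation vector, rad) and "tvec" (3), from world to camera coordinates, as OpenCV has them; the wrist camera has in their place "tool_from_camera" (4x4, takes a point from camera to tool coordinates, whose origin is the TCP and whose axes are the flange's). Camera axes: x right, y down, z forward; pixel columns grow to the right and rows downward; lengths in m; the calibration is good to about 2 mm. A picture is of the moment at which its call begins: read the wrist's pose just before it. get_calibration takes no time and is no camera call.
- arm.sign_off(): hands the job in, once; it reports no verdict.
The state is a dict: "clock": time; "joints": joint angles; "dq": joint speeds; "joint_efforts": joint torques, N m; "position": TCP position; "ee_rot": TCP orientation; "force": force on the tool from outside, world axes, zero at the start; "ft_torque": the same for the moment, N m; "width": opening from 0.0 (shut) to 1.0 (fully open).
Only numpy, scipy, OpenCV 4.12 (cv2) and the standard library are available. Lean on these libraries where they do the work, as an engineer would, in place of code of your own. Each camera call takes 0.05 s, during which the arm holds its last target. There are 200 camera calls.

### The job

Put away the loose parts of the testing machines: thread both steel rings over the post of the ring stand so that they lie flat, the wider one at the bottom and the narrower one on top of it; stand both levelling feet upright, stem up, in the long shallow tray; and lay the brass valve flat in the square pan, lever up. Do not disturb the jar or the padlock, and let go of everything.

Things in the scene. Friction and masses are not known exactly. Their poses are not given: they have to be found in the camera images.
- ring_stand: target, fixed: ring stand, a dark steel disc 84 mm across and 8 mm thick with an upright round steel post at its centre, 18 mm in diameter, its chamfered top 46 mm above the table. Origin: centre of the underside, on the table; z up along the post.
- foot_tray: target, fixed: long shallow grey tray, open on top, outside 84 mm (its x) by 154 mm (its y) by 20 mm high; walls and floor 4 mm thick (inside 76 by 146 mm). Room for two feet side by side along y. Origin: centre of the underside, on the table.
- drain_pan: target, fixed: square steel pan, open on top, outside 128 by 128 mm by 26 mm high; walls and floor 4 mm thick (inside 120 by 120 mm). Origin: centre of the underside, on the table.
- wide_ring: loose steel clamp ring lying flat, the wider of the two: 66 mm outside, hole 36 mm, 14 mm thick, about 0.25 kg. Origin: centre of the underside; z is its axis. Can be taken across its outside.
- narrow_ring: loose steel clamp ring lying flat, the smaller of the two: 50 mm outside, hole 34 mm, 14 mm thick, about 0.11 kg. Origin: centre of the underside; z is its axis. Can be taken across its outside.
- tall_foot: loose levelling foot standing upright: brass disc 44 mm across and 12 mm thick below, a dark nut 22 mm across up to 20 mm, then a plain steel stem 12 mm in diameter up to 62 mm; about 0.16 kg. Origin: centre of the underside; z up along the stem.
- short_foot: loose levelling foot standing upright: brass disc 34 mm across and 10 mm thick below, a dark nut 18 mm across up to 16 mm, then a plain steel stem 10 mm in diameter up to 45 mm; about 0.09 kg. Origin: centre of the underside; z up along the stem.
- valve: loose small brass ball valve lying flat with its lever on top: body 70 mm long along its x, 20 mm wide (its y) and 20 mm high, with square blocks at the middle (22 mm long) and both ends; a flat steel lever 10 mm wide and 4 mm thick, its top 33 mm up, runs above the body from x = -7 to +39 mm. About 0.15 kg. Origin: centre of the body's underside; z up. Can be taken across y at the middle block.
- jar: bystander, loose: white screw-cap jar, 48 mm across, 58 mm high. Origin: centre of the underside. Leave it alone.
- padlock: bystander, loose: padlock lying flat, brass body 34 mm (its x) by 40 mm by 16 mm thick with a steel shackle reaching to x = +44 mm. Origin: centre of the body's underside. Leave it alone.

How it is judged:
By the outcome, as a careful person would: the job done as asked, in the order asked, and still so for the second after the job is handed in, with the robot touching nothing.
It also fails if it takes over 125 s, if anything falls off the work surface, if the arm or the gripper's body presses on something with over 40 N, if the wrist force passes 120 N, or if a joint passes its speed limit or range.

## Working session

There is one attempt and no reset: what is moved stays moved. The work goes in short steps, Python scripts to look and compute and a tool call to move; the robot and the scene stay as the last step left them, time stands still between calls to the robot, and variables do not carry over. Pictures are saved under pics/ and viewed, about 12 in all and at most 16, crops included, and the job is handed in when it is done.

Besides the shell and the picture viewer there is one more tool, called after "Emit:" as name(argument=value, ...), one argument or row to a line, values as JSON. carry_out: Moves the arm, as the interface text tells. Its arguments: {"type":"object","properties":{"plan":{"type":"array"},"squeeze":{"type":"number"}},"required":["plan"]}

```bash
mkdir -p pics; ls; cat > h.py <<'E'
import numpy as np, cv2
from cell import arm
def ray(cal,uv,state=None):
    K=np.array(cal["intrinsics"]);D=np.array(cal["D"])
    n=cv2.undistortPoints(np.array(uv,float).reshape(-1,1,2),K,D).reshape(-1,2)
    d=np.c_[n,np.ones(len(n))]
    if "rvec" in cal:
        R=cv2.Rodrigues(np.array(cal["rvec"],float))[0];t=np.array(cal["tvec"],float).ravel()
        return -R.T@t, d@R
    Rt=cv2.Rodrigues(np.array(state["ee_rot"],float))[0];T=np.array(cal["tool_from_camera"])
    return Rt@T[:3,3]+np.array(state["position"]), d@(Rt@T[:3,:3]).T
def onplane(cal,uv,z,state=None):
    o,d=ray(cal,uv,state); return o+d*((z-o[2])/d[:,2])[:,None]
def cloud(cal,depth,state=None):
    v,u=np.mgrid[0:depth.shape[0],0:depth.shape[1]]
    o,d=ray(cal,np.c_[u.ravel(),v.ravel()],state)
    return (o+d*depth.reshape(-1,1)).reshape(*depth.shape,3)
def snap(name,fn):
    s=arm.observe();p,dp=arm.get_image(name);cv2.imwrite(f"pics/{fn}.png",p[:,:,::-1]);np.savez(f"pics/{fn}.npz",p=p,d=dp,pos=s["position"],rot=s["ee_rot"])
    return s,p,dp
E
python3 - <<'E'
from h import *
s=arm.observe();print(s)
for n in("scene","side","wrist"): 
    s,p,d=snap(n,n+"0");c=arm.get_calibration(n);print(n,c,(d>0).mean())
a=[cv2.imread(f"pics/{n}0.png") for n in("scene","side")]
E
```

```text
pics
{'clock': 0.0, 'joints': array([-1.43460264,  0.43524361,  0.02493262,  1.57409011, -0.01161283,
        1.13402809, -0.07509923]), 'dq': array([ 0.00082428, -0.00113704, -0.00228413, -0.00042905,  0.00278641,
        0.002179  , -0.00070815]), 'joint_efforts': array([-1.35842452e-04, -6.67846656e+01,  9.84852389e-01, -3.14455283e+01,
       -6.05158811e-02,  4.29930235e-02,  2.27710061e-04]), 'position': array([0.14775505, 0.60685482, 0.29143432]), 'ee_rot': array([-3.74255552e-01, -3.11914392e+00,  2.54884138e-03]), 'force': array([-0.55538874, -0.31338727, -0.49382023]), 'ft_torque': array([-0.00719761, -0.0033816 ,  0.05297341]), 'width': 1.0003007732950757}
scene {'intrinsics': array([[417.74564468,   0.        , 255.00554179],
       [  0.        , 417.74564468, 190.96437445],
       [  0.        ,   0.        ,   1.        ]]), 'D': array([-0.0406589,  0.       ,  0.       ,  0.       ,  0.       ]), 'rvec': array([ 1.21705203,  2.11884427, -1.1051708 ]), 'tvec': array([ 0.25801935, -0.21421068,  1.36128282])} 0.9960378011067709
side {'intrinsics': array([[493.44782795,  
[... 277 characters left out ...]
ray([-0.42963679,  0.18232756,  0.92852016])} 0.9960784912109375
wrist {'intrinsics': array([[332.22749269,   0.        , 250.81773033],
       [  0.        , 332.22749269, 189.36411076],
       [  0.        ,   0.        ,   1.        ]]), 'D': array([-0.05423233,  0.        ,  0.        ,  0.        ,  0.        ]), 'tool_from_camera': array([[-7.11897115e-04, -9.59050342e-01, -2.83234769e-01,
         7.66065572e-02],
       [ 9.99999295e-01, -9.51902758e-04,  7.09750620e-04,
         8.10215031e-04],
       [-9.50298532e-04, -2.83234064e-01,  9.59050344e-01,
        -9.25119247e-02],
       [ 0.00000000e+00,  0.00000000e+00,  0.00000000e+00,
         1.00000000e+00]])} 0.9961039225260416
```

View pics/scene0.png

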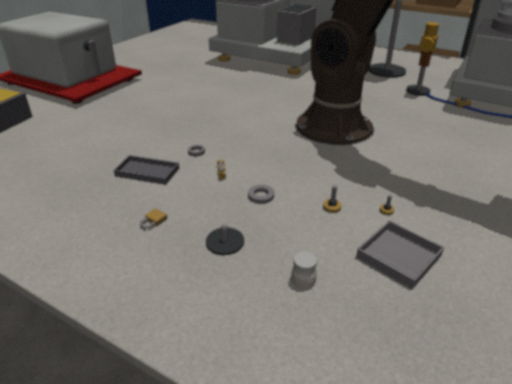

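View pics/side0.png

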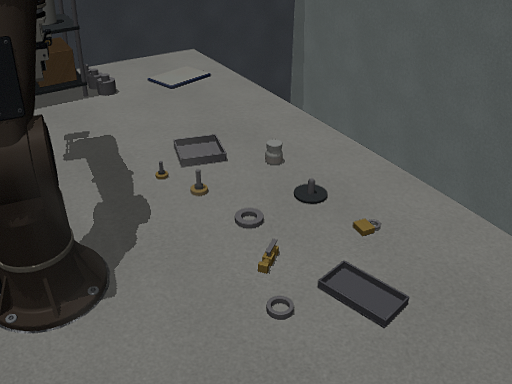

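Scene view: tray (147,170), narrow ring (197,151), valve (221,170), wide ring (261,193), padlock (153,217), stand (225,240), jar (305,268), tall foot (332,205), short foot (387,209), pan (400,253). The side view shows the same things and nothing else on the bench nearby.

```bash
python3 - <<'E'
from h import *
pts={"scene":dict(tray=(147,170),nring=(197,150,.007),valve=(221,170,.015),wring=(261,193,.007),padlock=(156,216,.008),stand=(225,241,.008),jar=(305,268,.03),tall=(332,206,.006),short=(387,209.5,.005),pan=(400,255)),
"side":dict(tray=(363,294),nring=(280,307,.007),valve=(268,259,.015),wring=(249,217,.007),padlock=(364,227,.008),stand=(311,194,.008),jar=(274,153,.03),tall=(199,189,.006),short=(162,174.5,.005),pan=(200,152))}
for n in pts:
    c=arm.get_calibration(n);f=np.load(f"pics/{n}0.npz");C=cloud(c,f["d"])
    print(n)
    for k,v in pts[n].items():
        print(k,onplane(c,[v[:2]],v[2] if len(v)>2 else .004)[0].round(3), C[int(v[1]),int(v[0])].round(3))
    # objects above table from depth
    m=(C[...,2]>.006)&(C[...,2]<.08)&(C[...,0]>-.2)&(C[...,0]<1)&(np.linalg.norm(C[...,:2],axis=-1)>.2)
    L,l,st,ce=cv2.connectedComponentsWithStats(m.astype(np.uint8))
    for i in range(1,L):
        if st[i,4]>25:
            q=C[l==i]; print(ce[i].round(),st[i,4],q.min(0).round(3),q.max(0).round(3))
E
```

```text
scene
tray [ 0.517 -0.337  0.004] [ 0.513 -0.341  0.   ]
nring [ 0.365 -0.281  0.007] [ 0.35  -0.293 -0.004]
valve [ 0.431 -0.151  0.015] [ 0.451 -0.137  0.03 ]
wring [ 0.46  -0.012  0.007] [ 0.451 -0.017 -0.   ]
padlock [ 0.662 -0.176  0.008] [ 0.67  -0.168  0.016]
stand [0.654 0.01  0.008] [0.656 0.012 0.011]
jar [0.661 0.199 0.03 ] [0.684 0.208 0.055]
tall [0.42  0.16  0.006] [0.427 0.162 0.011]
short [0.367 0.278 0.005] [0.372 0.278 0.01 ]
pan [0.505 0.345 0.004] [0.502 0.344 0.002]
[71. 81.] 2837 [-0.02  -1.35   0.007] [ 0.327 -0.842  0.08 ]
[ 14. 112.] 707 [ 0.448 -0.936  0.006] [ 0.579 -0.91   0.08 ]
[196. 149.] 97 [ 0.34  -0.306  0.006] [ 0.391 -0.258  0.014]
[147. 169.] 575 [ 0.461 -0.418  0.006] [ 0.58  -0.25   0.021]
[221. 168.] 132 [ 0.384 -0.185  0.006] [ 0.453 -0.131  0.035]
[261. 192.] 311 [ 0.427 -0.043  0.006] [0.496 0.022 0.016]
[332. 201.] 256 [0.397 0.136 0.006] [0.44  0.179 0.064]
[387. 205.] 150 [0.351 0.259 0.006] [0.382 0.292 0.046]
[153. 217.] 293 [ 0.647 -0.196  0.006] [ 0.708 -0.154  0.018]
[399. 252.] 1388 [0.428 0.264 0.006] [0.584 0.42  0.028]
[225. 239.
[... 713 characters left out ...]
79. 83.] 1252 [0.157 0.936 0.006] [0.482 1.164 0.08 ]
[178.  76.] 702 [0.596 0.873 0.006] [0.842 1.074 0.021]
[200. 150.] 694 [0.426 0.261 0.006] [0.581 0.419 0.029]
[274. 152.] 367 [0.639 0.167 0.006] [0.688 0.218 0.06 ]
[161. 171.] 118 [0.349 0.255 0.006] [0.382 0.29  0.046]
[198. 185.] 225 [0.394 0.133 0.006] [0.437 0.178 0.063]
[310. 192.] 456 [ 0.605 -0.04   0.006] [0.69  0.045 0.047]
[248. 217.] 366 [ 0.428 -0.048  0.006] [0.492 0.018 0.018]
[366. 225.] 290 [ 0.642 -0.2    0.006] [ 0.706 -0.153  0.021]
[268. 256.] 345 [ 0.387 -0.189  0.006] [ 0.453 -0.136  0.036]
[363. 292.] 1265 [ 0.459 -0.422  0.006] [ 0.578 -0.252  0.024]
[280. 307.] 340 [ 0.339 -0.311  0.006] [ 0.39  -0.262  0.018]
```

```bash
python3 - <<'E'
from h import *
for n in("scene","side"):
    c=arm.get_calibration(n);f=np.load(f"pics/{n}0.npz");C=cloud(c,f["d"])
    for k,(x,y,r,z0,z1) in dict(tray=(.52,-.336,.11,.008,.03),pan=(.505,.341,.12,.01,.04),valve=(.419,-.161,.05,.006,.04),lever=(.419,-.161,.05,.028,.04),padlock=(.675,-.176,.05,.006,.03)).items():
        m=(np.hypot(C[...,0]-x,C[...,1]-y)<r)&(C[...,2]>z0)&(C[...,2]<z1);q=C[m]
        (cc,wh,a)=cv2.minAreaRect((q[:,:2]*1000).astype(np.float32)); print(n,k,m.sum(),np.round(cc),np.round(wh),round(a,1),q.mean(0).round(3))
E
```

```text
scene tray 497 [ 522. -336.] [ 90. 161.] 15.3 [ 0.522 -0.332  0.014]
scene pan 1161 [505. 342.] [129. 133.] 75.7 [0.51  0.342 0.019]
scene valve 132 [ 419. -158.] [76. 20.] 37.3 [ 0.428 -0.152  0.021]
scene lever 38 [ 432. -148.] [44.  8.] 34.2 [ 0.435 -0.146  0.032]
scene padlock 293 [ 677. -176.] [42. 60.] 88.0 [ 0.673 -0.173  0.013]
side tray 1108 [ 519. -337.] [ 88. 156.] 14.5 [ 0.517 -0.34   0.016]
side pan 565 [506. 341.] [140. 129.] 75.1 [0.505 0.336 0.019]
side valve 345 [ 420. -160.] [75. 20.] 36.7 [ 0.418 -0.164  0.021]
side lever 79 [ 432. -151.] [46. 10.] 35.8 [ 0.431 -0.152  0.034]
side padlock 290 [ 675. -179.] [45. 61.] 80.4 [ 0.667 -0.18   0.014]
```

Emit:
carry_out(
  plan=[
    [2, -5, 0, 0, 9],
    [4, -10, 0, 0, 9],
    [6.5, -14, 0, 0, 9],
    [9, -18, 0, 0, 9],
    [11, -22, 0, 0, 9],
    [13, -26, 0, 0, 9],
    [15, -30, 0, 0, 9],
    [17, -34, 0, 0, 9],
    [19, -38, 0, 0, 9],
    [21, -42, 0, 0, 9],
    [23, -46, 0, 0, 9],
    [25, -50, -2, 0, 9],
    [27, -54, -4, 0, 9],
    [28, -58, -6, 0, 9],
    [28.5, -62, -8, 0, 9],
    [28.5, -62, -8, 0, 9],
    [28.5, -62, -8, 0, 9],
    [28.5, -62, -8, 0, 9],
  ],
)

```text
clock: 1.95
position: [0.4329, -0.012, 0.2119]
ee_rot: [0.373, 3.119, -0.001]
force: [0.2, 0.1, 0.2]
width: 0.979
```

```bash
cat >> h.py <<'E'
def look(fn,items,cam="wrist"):
    s,p,d=snap(cam,fn);c=arm.get_calibration(cam);C=cloud(c,d,s)
    for k,(x,y,r,z0,z1) in items.items():
        m=(np.hypot(C[...,0]-x,C[...,1]-y)<r)&(C[...,2]>z0)&(C[...,2]<z1)&(d>0);q=C[m]
        if len(q)<10: print(k,"none");continue
        cc,wh,a=cv2.minAreaRect((q[:,:2]*1000).astype(np.float32));ci,R=cv2.minEnclosingCircle((q[:,:2]*1000).astype(np.float32))
        print(k,m.sum(),"rect",np.round(cc,1),np.round(wh),round(a,1),"circ",np.round(ci,1),round(R,1),"z",np.percentile(q[:,2],[2,50,98]).round(4))
E
python3 - <<'E'
from h import *
look("w1",dict(wring=(.461,-.013,.05,.008,.03),table=(.461,-.013,.07,-.01,.004),stand=(.648,.004,.055,.005,.012),post=(.648,.004,.03,.035,.06),valve=(.418,-.161,.05,.006,.04)))
E
```

```text
wring 2706 rect [460.1 -11.2] [65. 66.] 75.4 circ [460.  -11.1] 33.0 z [0.0097 0.0139 0.0154]
table 12719 rect [460.8 -12.9] [139. 139.] 41.2 circ [461. -13.] 70.0 z [-0.0014  0.      0.0015]
stand 165 rect [609.2  14.1] [43.  7.] 76.7 circ [612.   13.5] 21.6 z [0.0052 0.0073 0.009 ]
post none
valve 2073 rect [ 420.  -157.2] [74. 21.] 36.4 circ [ 419.8 -157.7] 37.6 z [0.0075 0.0194 0.0337]
```

View pics/w1.png

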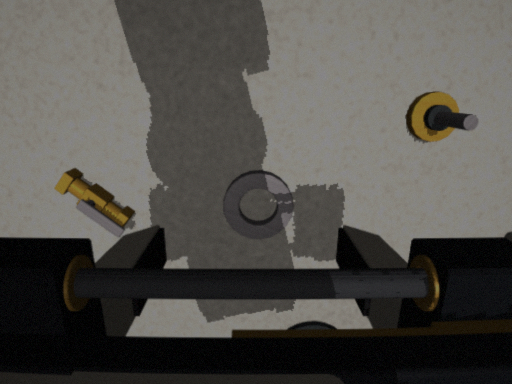

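Wide ring at wrist pixel (258,204), lying between the open fingers' lines; measured diameter 66 mm and top 14 mm fit.

Emit:
carry_out(
  plan=[
    [2.7, 0.1, -2, 0, 9],
    [2.7, 0.1, -5, 0, 9],
    [2.7, 0.1, -8, 0, 9],
    [2.7, 0.1, -11, 0, 9],
    [2.7, 0.1, -13, 0, 9],
    [2.7, 0.1, -14.2, 0, 9],
    [2.7, 0.1, -14.2, 0, 9],
    [2.7, 0.1, -14.2, 0, 9],
    [2.7, 0.1, -14.2, 0, 6],
    [2.7, 0.1, -14.2, 0, 6],
    [2.7, 0.1, -14.2, 0, 6],
    [2.7, 0.1, -14.2, 0, 6],
    [2.7, 0.1, -14.2, 0, 6],
    [2.7, 0.1, -14.2, 0, 6],
    [2.7, 0.1, -12, 0, 6],
    [2.7, 0.1, -9, 0, 6],
    [2.7, 0.1, -6, 0, 6],
    [2.7, 0.1, -6, 0, 6],
    [2.7, 0.1, -6, 0, 6],
  ],
  squeeze=25,
)

```text
clock: 3.9
position: [0.46, -0.0104, 0.1521]
ee_rot: [0.37, 3.118, 0.0]
force: [-0.0, 0.2, -3.4]
width: 0.704
```

Emit:
carry_out(
  plan=[
    [3, 0.2, 0, 0, 6],
    [6, 0.5, 0, 0, 6],
    [9, 0.7, 0, 0, 6],
    [12, 1, 0, 0, 6],
    [15, 1.2, 0, 0, 6],
    [18, 1.4, 0, 0, 6],
    [18.8, 1.4, 0, 0, 6],
    [18.8, 1.4, 0, 0, 6],
    [18.8, 1.4, 0, 0, 6],
    [18.8, 1.4, -2, 0, 6],
    [18.8, 1.4, -4, 0, 6],
    [18.8, 1.4, -6, 0, 6],
    [18.8, 1.4, -7, 0, 6],
    [18.8, 1.4, -7.3, 0, 6],
    [18.8, 1.4, -7.3, 0, 6],
    [18.8, 1.4, -7.3, 0, 6],
  ],
)

```text
clock: 5.5
position: [0.6481, 0.0034, 0.0797]
ee_rot: [0.37, 3.117, 0.0]
force: [-0.1, -0.9, -3.1]
width: 0.702
```

Emit:
carry_out(
  plan=[
    [0, 0, -0.15, 0, 6],
    [0, 0, -0.15, 0, 6],
    [0, 0, -0.15, 0, 8.5],
    [0, 0, -0.15, 0, 8.5],
    [0, 0, -0.15, 0, 8.5],
    [0, 0, -0.15, 0, 8.5],
    [0, 0, 2, 0, 8.5],
    [0, 0, 5, 0, 8.5],
    [0, 0, 9, 0, 8.5],
    [-2, -2, 13, 0, 8.5],
    [-5, -5, 13, 0, 8.5],
    [-8, -8, 13, 0, 8.5],
    [-11, -11, 13, 0, 8.5],
    [-14, -14, 13, 0, 8.5],
    [-17, -17, 13, 0, 8.5],
    [-20, -20, 13, 0, 8.5],
    [-23, -23, 13, 0, 8.5],
    [-26, -26, 13, 0, 8.5],
    [-30, -28.7, 13, 0, 8.5],
    [-30, -28.7, 13, 0, 8.5],
  ],
)

```text
clock: 7.5
position: [0.3427, -0.2869, 0.21]
ee_rot: [0.384, 3.117, -0.001]
force: [-0.2, 0.6, 0.4]
width: 0.925
```

```bash
python3 - <<'E'
from h import *
print(arm.observe()["position"],arm.observe()["joints"].round(2))
look("w2",dict(nring=(.365,-.284,.04,.008,.03)))
for n in("scene","side"): look(n+"2",dict(wide=(.648,.004,.05,.014,.032),post=(.648,.004,.02,.034,.055)),n)
E
```

```text
[ 0.34270587 -0.2869307   0.20999913] [ 0.13  0.26  0.55  2.13 -0.19  0.8   2.12]
nring 1275 rect [ 363.6 -284.1] [49. 49.] 43.0 circ [ 363.8 -284.1] 25.0 z [0.0088 0.0137 0.0152]
wide 454 rect [650.4   5.8] [64. 64.] 27.7 circ [648.7   3.6] 34.5 z [0.0143 0.0211 0.028 ]
post 56 rect [648.6   6.7] [14. 16.] 74.1 circ [648.7   7. ] 8.2 z [0.0354 0.0419 0.0463]
wide 232 rect [653.5  -3.8] [64. 50.] 53.4 circ [649.1  -0. ] 33.5 z [0.0145 0.0206 0.0298]
post 24 rect [646.4  -1.4] [17. 11.] 1.1 circ [646.1   1. ] 8.8 z [0.0346 0.0388 0.0445]
```

Emit:
carry_out(
  plan=[
    [2.1, 0.3, -2, 0, 8],
    [2.1, 0.3, -5, 0, 7.5],
    [2.1, 0.3, -8, 0, 7],
    [2.1, 0.3, -11, 0, 7],
    [2.1, 0.3, -13, 0, 7],
    [2.1, 0.3, -14, 0, 7],
    [2.1, 0.3, -14, 0, 7],
    [2.1, 0.3, -14, 0, 7],
    [2.1, 0.3, -14, 0, 4.5],
    [2.1, 0.3, -14, 0, 4.5],
    [2.1, 0.3, -14, 0, 4.5],
    [2.1, 0.3, -14, 0, 4.5],
    [2.1, 0.3, -14, 0, 4.5],
    [2.1, 0.3, -14, 0, 4.5],
    [2.1, 0.3, -14, 0, 4.5],
    [2.1, 0.3, -12, 0, 4.5],
    [2.1, 0.3, -9, 0, 4.5],
    [2.1, 0.3, -5, 0, 4.5],
    [2.1, 0.3, -5, 0, 4.5],
    [2.1, 0.3, -5, 0, 4.5],
  ],
  squeeze=20,
)

```text
clock: 9.65
position: [0.3698, -0.2804, 0.1606]
ee_rot: [0.37, 3.115, 0.0]
force: [0.0, 0.3, -1.3]
width: 0.538
```

```bash
python3 - <<'E'
from h import *
look("w3",dict(held=(.365,-.284,.036,.09,.116)))
for n in("scene","side"): look(n+"3",dict(held=(.365,-.284,.036,.08,.116)),n)
print(arm.observe()["position"])
E
```

```text
held 5228 rect [ 359.6 -282.8] [70. 43.] 69.2 circ [ 361.5 -283.2] 35.4 z [0.0924 0.1035 0.1143]
held 167 rect [ 371.3 -283.1] [63. 35.] 62.6 circ [ 373.9 -284.4] 34.4 z [0.087  0.0998 0.1148]
held 262 rect [ 355.7 -282.5] [71. 34.] 81.2 circ [ 363.7 -283.8] 35.4 z [0.0897 0.1002 0.107 ]
[ 0.36883521 -0.27992128  0.15901026]
```

View pics/w3.png

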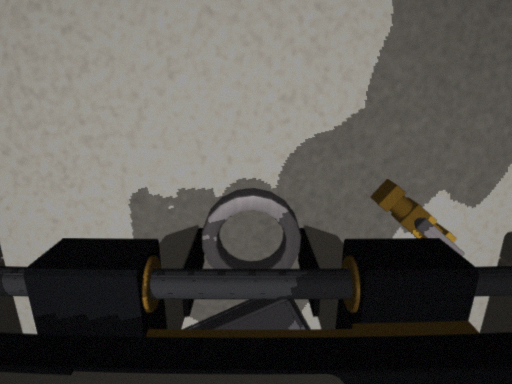

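Ring held level; its centre near (251,235).

```bash
python3 - <<'E'
from h import *
f=np.load("pics/w3.npz");s=dict(position=f["pos"],ee_rot=f["rot"]);c=arm.get_calibration("wrist")
print(f["pos"],onplane(c,[(251.5,235),(203,235),(300,235),(251.5,190)],.1035,s))
E
```

```text
[ 0.36984517 -0.28036752  0.16059174] [[ 0.36154627 -0.27704054  0.1035    ]
 [ 0.35596466 -0.30015039  0.1035    ]
 [ 0.36718689 -0.25392823  0.1035    ]
 [ 0.33916043 -0.27164044  0.1035    ]]
```

Emit:
carry_out(
  plan=[
    [3, 3, 0, 0, 4.5],
    [6, 6, 0, 0, 4.5],
    [9, 9, 0, 0, 4.5],
    [12, 12, 0, 0, 4.5],
    [15, 15, 0, 0, 4.5],
    [18, 18, 0, 0, 4.5],
    [21, 21, 0, 0, 4.5],
    [24, 24, 0, 0, 4.5],
    [27, 27, 0, 0, 4.5],
    [28.6, 28.2, 0, 0, 4.5],
    [28.6, 28.2, 0, 0, 4.5],
    [28.6, 28.2, 0, 0, 4.5],
    [28.6, 28.2, 0, 0, 4.5],
  ],
)

```text
clock: 11.1
position: [0.6536, 0.0005, 0.1582]
ee_rot: [-0.374, -3.118, -0.0]
force: [-0.5, -0.5, -1.8]
width: 0.542
```

```bash
python3 - <<'E'
from h import *
s=arm.observe();print(s["position"]);_,p,d=snap("wrist","w4");snap("side","s4");c=arm.get_calibration("wrist")
print(arm.observe()["position"])
cv2.imwrite("pics/m4.png",np.hstack([cv2.imread("pics/w4.png")[130:384,130:380],cv2.imread("pics/s4.png")[80:334,200:420]]))
E
```

```text
[6.53648991e-01 5.40240971e-04 1.58154811e-01]
[0.65399581 0.00068108 0.15878633]
```

View pics/m4.png

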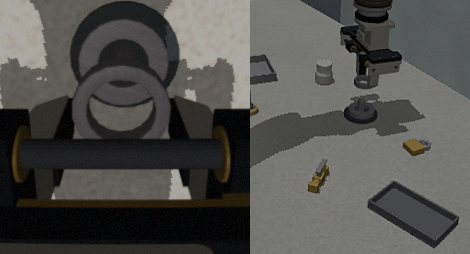

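The ring hangs level above the stand, with the wide ring seated around the post; its estimated centre (0.647, 0.002) is within 2 mm of the post axis.

Emit:
carry_out(
  plan=[
    [0.1, 0.2, 0, 0, 4.5],
    [0.1, 0.2, -2, 0, 4.5],
    [0.1, 0.2, -4, 0, 4.5],
    [0.1, 0.2, -5.5, 0, 4.5],
    [0.1, 0.2, -6.4, 0, 4.5],
    [0.1, 0.2, -6.7, 0, 4.5],
    [0.1, 0.2, -6.7, 0, 4.5],
    [0.1, 0.2, -6.7, 0, 4.5],
  ],
)

```text
clock: 12.0
position: [0.6553, 0.0025, 0.0923]
ee_rot: [0.375, 3.118, 0.001]
force: [0.0, -0.3, 1.6]
width: 0.54
```

Emit:
carry_out(
  plan=[
    [0, 0, 0, 0, 6],
    [0, 0, 0, 0, 6.5],
    [0, 0, 0, 0, 6.5],
    [0, 0, 0, 0, 6.5],
    [0, 0, 2, 0, 6.5],
    [0, 0, 5, 0, 6],
    [0, 0, 9, 0, 5],
    [-2, 1, 12, 0, 4],
    [-5, 3, 12, 0, 4],
    [-8, 5, 12, 0, 4],
    [-11, 7, 12, 0, 4],
    [-14, 9, 12, 0, 4],
    [-17, 11, 12, 0, 4],
    [-20, 13, 12, 0, 4],
    [-24, 14.5, 12, 0, 4],
    [-26.5, 15.2, 12, 0, 4],
    [-26.5, 15.2, 12, 0, 4],
    [-26.5, 15.2, 12, 0, 4],
    [-26.5, 15.2, 12, 0, 4],
  ],
)

```text
clock: 13.9
position: [0.3914, 0.1544, 0.2126]
ee_rot: [0.376, 3.117, 0.002]
force: [-0.6, 0.3, -0.2]
width: 0.439
```

```bash
python3 - <<'E'
from h import *
look("w5",dict(disc=(.417,.156,.03,.009,.014),stem=(.417,.156,.03,.055,.07)))
for n in("scene","side"): look(n+"5",dict(narrow=(.648,.004,.05,.028,.039),wide=(.648,.004,.05,.016,.025),post=(.648,.004,.02,.04,.055)),n)
print(arm.observe()["position"])
E
```

```text
disc 1047 rect [415.1 159.6] [43. 41.] 81.0 circ [416.3 159.3] 22.1 z [0.0101 0.012  0.0134]
stem 202 rect [416.  159.4] [12. 11.] 60.4 circ [416.  159.5] 6.0 z [0.0557 0.0617 0.0632]
narrow 253 rect [650.6   5.3] [49. 49.] 33.1 circ [650.    4.4] 25.9 z [0.0283 0.0346 0.0377]
wide 231 rect [654.3   9.3] [52. 64.] 43.5 circ [649.    6.1] 33.4 z [0.0165 0.0211 0.0244]
post 36 rect [647.1   7.1] [14. 15.] 59.6 circ [647.9   6.4] 8.4 z [0.0402 0.0441 0.0468]
narrow 169 rect [6.497e+02 6.000e-01] [50. 49.] 87.7 circ [651.   0.] 26.5 z [0.0282 0.0341 0.038 ]
wide 166 rect [644.   -4.3] [55. 64.] 54.7 circ [646.6   1. ] 33.8 z [0.0164 0.0208 0.0244]
post 23 rect [647.5   1.1] [14. 12.] 53.1 circ [646.5   1.5] 7.7 z [0.0402 0.0434 0.0469]
[0.39114131 0.15409611 0.21232761]
```

Emit:
carry_out(
  plan=[
    [2.5, 0.5, -2, 0, 4],
    [2.5, 0.5, -5, 0, 4],
    [2.5, 0.5, -8, 0, 4],
    [2.5, 0.5, -10.5, 0, 4],
    [2.5, 0.5, -12.2, 0, 4],
    [2.5, 0.5, -12.2, 0, 4],
    [2.5, 0.5, -12.2, 0, 4],
    [2.5, 0.5, -12.2, 0, 0.6],
    [2.5, 0.5, -12.2, 0, 0.6],
    [2.5, 0.5, -12.2, 0, 0.6],
    [2.5, 0.5, -12.2, 0, 0.6],
    [2.5, 0.5, -12.2, 0, 0.6],
    [2.5, 0.5, -12.2, 0, 0.6],
    [2.5, 0.5, -12.2, 0, 0.6],
    [2.5, 0.5, -11, 0, 0.6],
    [2.5, 0.5, -8, 0, 0.6],
    [2.5, 0.5, -5, 0, 0.6],
    [2.5, 0.5, -5, 0, 0.6],
    [2.5, 0.5, -5, 0, 0.6],
  ],
  squeeze=25,
)

```text
clock: 15.95
position: [0.4161, 0.1594, 0.1624]
ee_rot: [0.376, 3.117, 0.003]
force: [-1.1, 0.1, -1.7]
width: 0.125
```

Emit:
carry_out(
  plan=[
    [0.5, -3, 0, 0, 0.6],
    [1, -6, 0, 0, 0.6],
    [2, -10, 0, 0, 0.6],
    [3, -14, 0, 0, 0.6],
    [4, -18, 0, 0, 0.6],
    [5, -22, 0, 0, 0.6],
    [6, -26, 0, 0, 0.6],
    [7, -30, 0, 0, 0.6],
    [8, -34, 0, 0, 0.6],
    [8.5, -38, 0, 0, 0.6],
    [9, -42, 0, 0, 0.6],
    [9.5, -45, 0, 0, 0.6],
    [9.5, -46.1, 0, 0, 0.6],
    [9.5, -46.1, 0, 0, 0.6],
    [9.5, -46.1, 0, 0, 0.6],
    [9.5, -46.1, 0, 0, 0.6],
  ],
)

```text
clock: 17.55
position: [0.5112, -0.2995, 0.1618]
ee_rot: [0.373, 3.118, 0.005]
force: [0.1, -0.9, -1.5]
width: 0.121
```

```bash
python3 - <<'E'
from h import *
s,p,d=snap("wrist","w6");snap("side","s6")
cv2.imwrite("pics/m6.png",np.hstack([cv2.imread("pics/w6.png")[100:384,100:430],cv2.imread("pics/s6.png")[90:374,230:470]]))
look("side6",dict(disc=(.511,-.302,.035,.06,.088)),"side")
print(arm.observe()["position"])
E
```

```text
disc 291 rect [ 509.5 -302.2] [40. 43.] 31.1 circ [ 511.3 -300.3] 23.0 z [0.0724 0.0828 0.0871]
[ 0.51140937 -0.30021871  0.16243471]
```

View pics/m6.png

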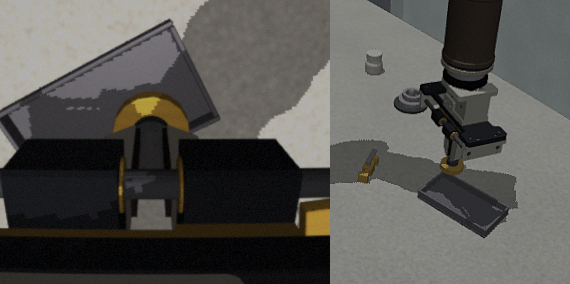

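The foot hangs upright over the near end of the tray, and both rings are stacked on the stand in the background.

Emit:
carry_out(
  plan=[
    [0, -0.2, -2, 0, 0.6],
    [0, -0.2, -4, 0, 0.6],
    [0, -0.2, -5.8, 0, 0.6],
    [0, -0.2, -6.5, 0, 0.6],
    [0, -0.2, -6.75, 0, 0.6],
    [0, -0.2, -6.75, 0, 0.6],
    [0, -0.2, -6.75, 0, 0.6],
  ],
)

```text
clock: 18.4
position: [0.5119, -0.3023, 0.0957]
ee_rot: [0.373, 3.116, 0.003]
force: [-0.5, 0.3, -1.4]
width: 0.126
```

Emit:
carry_out(
  plan=[
    [0, 0, -0.15, 0, 0.6],
    [0, 0, -0.15, 0, 0.6],
    [0, 0, -0.15, 0, 3.5],
    [0, 0, -0.15, 0, 3.5],
    [0, 0, -0.15, 0, 3.5],
    [0, 0, -0.15, 0, 3.5],
    [0, 0, 2, 0, 3.5],
    [0, 0, 5, 0, 3.5],
    [0, 0, 9, 0, 3.5],
    [-1, 3, 11.5, 0, 3.5],
    [-2.5, 8, 11.5, 0, 3.5],
    [-4, 13, 11.5, 0, 3.5],
    [-5.5, 18, 11.5, 0, 3.5],
    [-7, 23, 11.5, 0, 3.5],
    [-8.5, 28, 11.5, 0, 3.5],
    [-10, 33, 11.5, 0, 3.5],
    [-11.5, 38, 11.5, 0, 3.5],
    [-13, 43, 11.5, 0, 3.5],
    [-14.5, 48, 11.5, 0, 3.5],
    [-15.5, 51, 11.5, 0, 3.5],
  ],
)

```text
clock: 20.4
position: [0.3565, 0.2081, 0.2111]
ee_rot: [0.373, 3.115, 0.005]
force: [1.5, 0.6, 0.6]
width: 0.376
```

```bash
python3 - <<'E'
from h import *
print(arm.observe()["position"])
look("w7",dict(disc=(.366,.274,.03,.007,.012),stem=(.366,.274,.03,.038,.05)))
look("side7",dict(talldisc=(.511,-.302,.04,.011,.019),tallstem=(.511,-.302,.03,.05,.075)),"side")
print(arm.observe()["position"])
E
```

```text
[0.3565332  0.20813128 0.21109078]
disc 639 rect [362.8 277. ] [32. 32.] 31.5 circ [363.6 277.3] 17.1 z [0.0083 0.01   0.0114]
stem 142 rect [363.6 277.5] [10.  9.] 32.7 circ [363.7 277.3] 5.0 z [0.0387 0.0449 0.0463]
talldisc 251 rect [ 514.7 -299.8] [68. 71.] 69.3 circ [ 511.2 -301.3] 39.6 z [0.0113 0.016  0.0188]
tallstem 62 rect [ 512.8 -304.2] [12. 13.] 83.5 circ [ 512.4 -304.2] 7.3 z [0.0506 0.063  0.0673]
[0.35540574 0.21235268 0.2108942 ]
```

Emit:
carry_out(
  plan=[
    [0.5, 3, 0, 0, 3.5],
    [0.9, 6.4, 0, 0, 3.5],
    [0.9, 6.4, -2, 0, 3.5],
    [0.9, 6.4, -5, 0, 3.5],
    [0.9, 6.4, -8, 0, 3.5],
    [0.9, 6.4, -11, 0, 3.5],
    [0.9, 6.4, -12.7, 0, 3.5],
    [0.9, 6.4, -12.7, 0, 3.5],
    [0.9, 6.4, -12.7, 0, 3.5],
    [0.9, 6.4, -12.7, 0, 0.5],
    [0.9, 6.4, -12.7, 0, 0.5],
    [0.9, 6.4, -12.7, 0, 0.5],
    [0.9, 6.4, -12.7, 0, 0.5],
    [0.9, 6.4, -12.7, 0, 0.5],
    [0.9, 6.4, -12.7, 0, 0.5],
    [0.9, 6.4, -11, 0, 0.5],
    [0.9, 6.4, -8, 0, 0.5],
    [0.9, 6.4, -4, 0, 0.5],
    [0.9, 6.4, -4, 0, 0.5],
    [0.9, 6.4, -4, 0, 0.5],
  ],
  squeeze=25,
)

```text
clock: 22.5
position: [0.3645, 0.2768, 0.1716]
ee_rot: [0.357, 3.117, 0.009]
force: [-0.3, 0.1, -1.0]
width: 0.1
```

Emit:
carry_out(
  plan=[
    [0.5, -3, 0, 0, 0.5],
    [1.5, -7, 0, 0, 0.5],
    [2.5, -11, 0, 0, 0.5],
    [3.5, -15, 0, 0, 0.5],
    [4.5, -19, 0, 0, 0.5],
    [5.5, -23, 0, 0, 0.5],
    [6.5, -27, 0, 0, 0.5],
    [7.5, -31, 0, 0, 0.5],
    [8.5, -35, 0, 0, 0.5],
    [9.5, -39, 0, 0, 0.5],
    [10.5, -43, 0, 0, 0.5],
    [12, -47, 0, 0, 0.5],
    [13.5, -51, 0, 0, 0.5],
    [15, -55, 0, 0, 0.5],
    [16, -59, 0, 0, 0.5],
    [16.5, -63, 0, 0, 0.5],
    [16.5, -64.8, 0, 0, 0.5],
    [16.5, -64.8, 0, 0, 0.5],
    [16.5, -64.8, 0, 0, 0.5],
    [16.5, -64.8, 0, 0, 0.5],
  ],
)

```text
clock: 24.5
position: [0.5297, -0.3691, 0.1708]
ee_rot: [0.355, 3.118, 0.013]
force: [-0.4, 0.2, -0.8]
width: 0.103
```

```bash
python3 - <<'E'
from h import *
look("side8",dict(disc=(.53,-.371,.03,.07,.098)),"side")
snap("wrist","w8")
print(arm.observe()["position"])
cv2.imwrite("pics/m8.png",np.hstack([cv2.imread("pics/w8.png")[100:384,60:430],cv2.imread("pics/side8.png")[90:374,230:470]]))
E
```

```text
disc 168 rect [ 526.7 -371.1] [28. 35.] 41.1 circ [ 529.6 -368.9] 17.8 z [0.0877 0.0951 0.0977]
[ 0.52994438 -0.36941698  0.17132209]
```

View pics/m8.png

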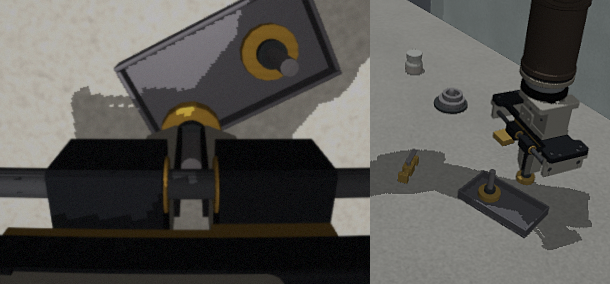

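Emit:
carry_out(
  plan=[
    [0, -0.15, -2, 0, 0.5],
    [0, -0.15, -4, 0, 0.5],
    [0, -0.15, -6, 0, 0.5],
    [0, -0.15, -7.5, 0, 0.5],
    [0, -0.15, -8.2, 0, 0.5],
    [0, -0.15, -8.35, 0, 0.5],
    [0, -0.15, -8.35, 0, 0.5],
    [0, -0.15, -8.35, 0, 0.5],
  ],
)

```text
clock: 25.4
position: [0.5303, -0.3709, 0.0883]
ee_rot: [0.354, 3.116, 0.011]
force: [-0.8, -0.6, -0.1]
width: 0.1
```

Emit:
carry_out(
  plan=[
    [0, 0, 0, 0, 3],
    [0, 0, 0, 0, 3],
    [0, 0, 0, 0, 3],
    [0, 0, 0, 0, 3],
    [0, 0, 3, 0, 3],
    [0, 0, 7, 0, 3],
    [0, 0, 11, 0, 3],
    [0, 2, 13, -0.14, 4],
    [-1, 4, 13, -0.28, 4],
    [-2, 6, 13, -0.42, 5],
    [-3, 8, 13, -0.56, 5],
    [-4, 10, 13, -0.7, 5],
    [-5, 12, 13, -0.84, 5],
    [-6, 14, 13, -0.98, 5],
    [-7, 17, 13, -1.12, 5],
    [-8, 20, 13, -1.26, 5],
    [-9, 22.7, 13, -1.4, 5],
    [-9, 22.7, 13, -1.54, 5],
    [-9, 22.7, 13, -1.68, 5],
    [-9, 22.7, 13, -1.82, 5],
  ],
)

```text
clock: 27.4
position: [0.4403, -0.1435, 0.2185]
ee_rot: [2.679, 1.625, 0.002]
force: [-0.8, -0.6, -0.0]
width: 0.545
```

Emit:
carry_out(
  plan=[
    [0, 0, 0, -0.14, 5],
    [0, 0, 0, -0.28, 5],
    [0, 0, 0, -0.4, 5],
    [0, 0, 0, -0.45, 5],
    [0, 0, 0, -0.45, 5],
    [0, 0, 0, -0.45, 5],
    [0, 0, 0, -0.45, 5],
  ],
)

```text
clock: 28.1
position: [0.4403, -0.1435, 0.2186]
ee_rot: [2.973, 0.989, -0.001]
force: [1.0, -0.4, -0.8]
width: 0.545
```

```bash
python3 - <<'E'
from h import *
look("w9",dict(valve=(.418,-.16,.05,.006,.04),lever=(.418,-.16,.05,.028,.04)))
look("side9",dict(tall=(.511,-.302,.02,.05,.075),short=(.53,-.371,.02,.035,.06)),"side")
s=arm.observe();R=cv2.Rodrigues(s["ee_rot"])[0];print(s["position"],np.degrees(np.arctan2(R[1,1],R[0,1])),s["joints"].round(2))
E
```

```text
valve 1503 rect [ 420.2 -156.9] [74. 20.] 37.2 circ [ 419.6 -156.3] 37.4 z [0.0097 0.0203 0.034 ]
lever 576 rect [ 431.5 -148.3] [45. 10.] 36.9 circ [ 431.9 -148.7] 23.0 z [0.0313 0.033  0.0342]
tall 63 rect [ 512.5 -303.5] [12. 12.] 37.1 circ [ 512.6 -303.5] 6.6 z [0.0507 0.0619 0.0671]
short 46 rect [ 529.  -372.3] [11. 10.] 19.6 circ [ 528.7 -371. ] 6.2 z [0.0363 0.0454 0.0499]
[ 0.44033788 -0.14347991  0.21859241] -53.2451794035629 [-0.67  0.45  1.18  2.11 -0.52  0.92 -0.12]
```

View pics/w9.png

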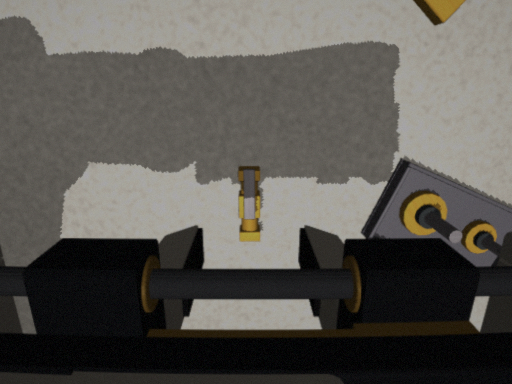

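Valve at (250,205) is straight in the image, so the jaws are square to it, lever up; both feet stand in the tray at right.

Emit:
carry_out(
  plan=[
    [-1, -0.7, -1, 0, 5],
    [-2.2, -1.45, -3, 0, 5],
    [-2.2, -1.45, -6, 0, 5],
    [-2.2, -1.45, -8, 0, 5],
    [-2.2, -1.45, -8, 0, 5],
  ],
)

```text
clock: 28.7
position: [0.4171, -0.1577, 0.1371]
ee_rot: [2.975, 0.988, -0.005]
force: [-0.5, -0.5, -0.3]
width: 0.544
```

```bash
python3 - <<'E'
from h import *
s=arm.observe();R=cv2.Rodrigues(s["ee_rot"])[0];print(s["position"],np.degrees(np.arctan2(R[1,1],R[0,1])),s["joints"].round(3))
E
```

```text
[ 0.41709002 -0.15767322  0.13708126] -53.26005117966366 [-0.483  0.536  1.001  2.223 -0.687  0.731  0.064]
```

Emit:
carry_out(
  plan=[
    [0.1, 0, -2, 0, 5],
    [0.1, 0, -4.5, 0, 5],
    [0.1, 0, -6, 0, 5],
    [0.1, 0, -6.6, 0, 5],
    [0.1, 0, -6.6, 0, 5],
    [0.1, 0, -6.6, 0, 5],
    [0.1, 0, -6.6, 0, 1.5],
    [0.1, 0, -6.6, 0, 1.5],
    [0.1, 0, -6.6, 0, 1.5],
    [0.1, 0, -6.6, 0, 1.5],
    [0.1, 0, -6.6, 0, 1.5],
    [0.1, 0, -6.6, 0, 1.5],
    [0.1, 0, -6.6, 0, 1.5],
    [0.1, 0, -5, 0, 1.5],
    [0.1, 0, -2, 0, 1.5],
    [0.1, 0, 1, 0, 1.5],
    [0.1, 0, 4, 0, 1.5],
    [0.1, 0, 4, 0, 1.5],
    [0.1, 0, 4, 0, 1.5],
  ],
  squeeze=25,
)

```text
clock: 30.6
position: [0.4182, -0.1572, 0.1769]
ee_rot: [2.975, 0.989, -0.004]
force: [-0.0, 1.3, -1.1]
width: 0.216
```

Emit:
carry_out(
  plan=[
    [0.5, 3, 0, 0.05, 1.5],
    [1, 6, 0, 0.1, 1.5],
    [1.5, 9, 0, 0.15, 1.5],
    [2, 12, 0, 0.2, 1.5],
    [2.5, 15, 0, 0.25, 1.5],
    [3, 18, 0, 0.3, 1.5],
    [3.5, 21, 0, 0.35, 1.5],
    [4, 24, 0, 0.4, 1.5],
    [4.7, 27, 0, 0.45, 1.5],
    [5.4, 30, 0, 0.5, 1.5],
    [6, 33, 0, 0.55, 1.5],
    [6.6, 36, 0, 0.6, 1.5],
    [7.2, 39, 0, 0.65, 1.5],
    [7.8, 42, 0, 0.68, 1.5],
    [8.4, 45, 0, 0.68, 1.5],
    [8.7, 48, 0, 0.68, 1.5],
    [8.7, 49.9, 0, 0.68, 1.5],
    [8.7, 49.9, 0, 0.68, 1.5],
    [8.7, 49.9, 0, 0.68, 1.5],
    [8.7, 49.9, 0, 0.68, 1.5],
  ],
)

```text
clock: 32.6
position: [0.5051, 0.3401, 0.1765]
ee_rot: [2.476, 1.922, -0.002]
force: [-0.5, -0.5, -1.8]
width: 0.215
```

```bash
python3 - <<'E'
from h import *
snap("wrist","w10");snap("scene","s10")
s=arm.observe();R=cv2.Rodrigues(s["ee_rot"])[0];print(s["position"],np.degrees(np.arctan2(R[1,1],R[0,1])),s["joints"].round(3))
cv2.imwrite("pics/m10.png",np.hstack([cv2.imread("pics/w10.png")[100:384,60:430],cv2.imread("pics/s10.png")[80:364,230:470]]))
E
```

```text
[0.50530771 0.34039989 0.17694112] -14.363790617381625 [-1.253  0.669  0.893  1.791 -0.61   0.984 -0.363]
```

View pics/m10.png

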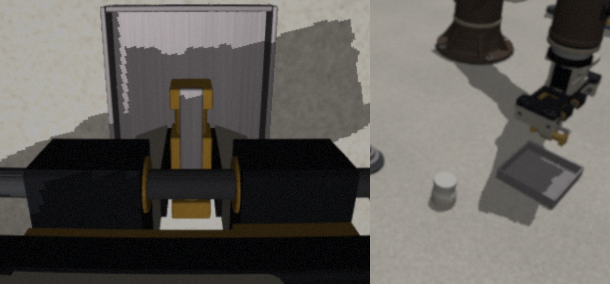

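Valve is level, lever up and square to the pan, centred between the pan's side walls.

Emit:
carry_out(
  plan=[
    [0, 0.1, -3, 0, 1.5],
    [0, 0.1, -6, 0, 1.5],
    [0, 0.1, -8, 0, 1.5],
    [0, 0.1, -9.5, 0, 1.5],
    [0, 0.1, -10.1, 0, 1.5],
    [0, 0.1, -10.2, 0, 1.5],
    [0, 0.1, -10.2, 0, 1.5],
    [0, 0.1, -10.2, 0, 1.5],
  ],
)

```text
clock: 33.5
position: [0.5058, 0.3415, 0.0756]
ee_rot: [2.477, 1.922, 0.001]
force: [-0.1, 0.4, -1.6]
width: 0.218
```

Emit:
carry_out(
  plan=[
    [0, 0, -0.08, 0, 1.5],
    [0, 0, -0.08, 0, 1.5],
    [0, 0, -0.08, 0, 4],
    [0, 0, -0.08, 0, 4],
    [0, 0, -0.08, 0, 4],
    [0, 0, -0.08, 0, 4],
    [0, 0, 2, 0, 4],
    [0, 0, 5, 0, 4],
    [0, 0, 9, 0, 4],
    [0, 0, 13, 0, 4],
    [-1, 3, 16, 0, 4],
    [-5, 7, 18, 0, 4],
    [-9, 11, 18, 0, 4],
    [-12, 14, 18, 0, 4],
    [-12, 14, 18, 0, 4],
    [-12, 14, 18, 0, 4],
  ],
)

```text
clock: 35.1
position: [0.3836, 0.4835, 0.2552]
ee_rot: [2.472, 1.928, -0.0]
force: [0.3, 0.4, -1.0]
width: 0.439
```

```bash
python3 - <<'E'
from h import *
for n in("scene","side"):
    print(n)
    look(n+"11",dict(valve=(.505,.341,.05,.012,.05),lever=(.505,.341,.05,.034,.05),tall=(.511,-.302,.02,.05,.075),short=(.53,-.371,.02,.035,.06),narrow=(.648,.004,.04,.03,.039),jar=(.664,.197,.05,.01,.07),padlock=(.675,-.176,.05,.006,.03)),n)
s=arm.observe();print(s["position"],s["force"])
cv2.imwrite("pics/m11.png",cv2.resize(np.hstack([cv2.imread("pics/scene11.png")[120:320,100:460],cv2.imread("pics/side11.png")[120:320,140:420]]),None,fx=1.25,fy=1.25))
E
```

```text
scene
valve 399 rect [508.5 341.8] [73. 22.] 77.6 circ [508.8 341.7] 37.0 z [0.0126 0.0221 0.0368]
lever 86 rect [510.8 355.6] [44. 13.] 71.6 circ [509.7 355.9] 22.7 z [0.0341 0.0357 0.0376]
tall 30 rect [ 514.5 -300.5] [12. 10.] 66.5 circ [ 514.9 -300.7] 6.2 z [0.0508 0.0589 0.0655]
short 19 rect [ 531.8 -369.6] [10.  7.] 89.9 circ [ 531.3 -369.4] 5.6 z [0.0358 0.0425 0.0481]
narrow 224 rect [651.7   5.6] [49. 48.] 22.9 circ [651.4   5.7] 25.8 z [0.0306 0.0349 0.0379]
jar 753 rect [667.7 197.6] [47. 45.] 57.4 circ [666.8 197.8] 24.7 z [0.0119 0.0473 0.0588]
padlock 288 rect [ 677.5 -176.2] [42. 62.] 86.7 circ [ 675.2 -174.1] 33.3 z [0.0065 0.0146 0.0175]
side
valve 130 rect [506.1 339.7] [79. 21.] 76.2 circ [504.9 340. ] 39.9 z [0.0135 0.023  0.0377]
lever 29 rect [509.8 356.1] [46.  9.] 73.2 circ [512.5 355.3] 23.0 z [0.0344 0.0365 0.0381]
tall 63 rect [ 512.8 -303.9] [12. 12.] 58.7 circ [ 512.2 -303.8] 7.0 z [0.0511 0.0616 0.0668]
short 45 rect [ 529.3 -371.5] [ 9. 10.] 9.2 circ [ 529.7 -371.9] 5.6 z [0.0364 0.0442 0.0503]
narrow 152 rect [649.    0.7] [47. 50.] 2.3 circ [648.7   2.7] 27.3 z [0.0302 0.0344 0.0378]
jar 344 rect [662.5 192.9] [48. 48.] 25.8 circ [663.7 194. ] 26.1 z [0.0115 0.0377 0.0591]
padlock 290 rect [ 674.2 -179. ] [42. 61.] 79.8 circ [ 673.2 -178. ] 32.4 z [0.0065 0.0152 0.0187]
[0.38663735 0.48044008 0.25572143] [ 1.19704313 -0.76595099  0.48023594]
```

View pics/m11.png

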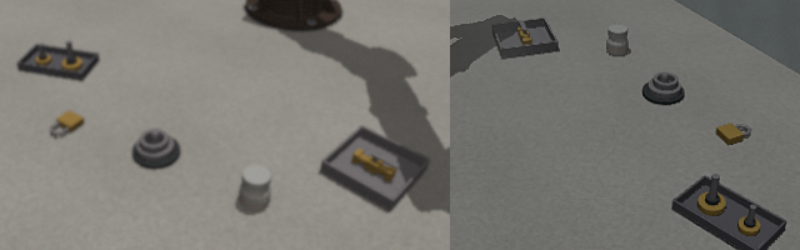

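The rings are stacked flat on the post, both feet stand in the tray, and the valve lies in the pan with its lever up. The jar and padlock have not moved.

```bash
python3 -c "
from cell import arm
print(arm.sign_off())"
```

```text
the job is handed in; nothing more can be done
None
```

The job is done and handed in at about 35 s of the 125 s allowed. The wide ring lies on the stand with the narrow one on top, both feet stand stem up in the tray, and the valve lies in the pan with its lever up.

| Item | Height measured in the last camera check | Expected |
|---|---|---|
| Narrow ring, top | about 35 mm | 36 mm |
| Tall foot, stem top | 66–67 mm | 66 mm |
| Short foot, stem top | 48–50 mm | 49 mm |
| Valve, lever top | about 37 mm | 37 mm |

- **Bystanders:** the jar and padlock read within 1 mm of where each camera first saw them. The gripper was open and well clear of everything at the end.
- **One slip:** I gripped the narrow ring about 6–7 mm off centre because the arm was still settling when that move began. I measured the offset, corrected for it, and the ring seated flat.
- **Disagreement:** the scene and side cameras differ by 2–5 mm on some positions, such as 5 mm in y for the narrow ring. That is within the clearances here. No check failed.

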